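# Put the spice jar in its row and snap its cap on

## Robot

A 6-joint arm with a two-finger parallel gripper is mounted at the origin on a cart in front of the work surface, level with it; the furniture and walls round the work are solid. World frame = base frame: x ahead of the robot, y to its left, z up, the work surface at z = 0. Lengths are in m, angles in rad, forces in N, time in s.
With the tool pointing down it reaches from about 0.375 to 0.9 m from the base axis. Payload 3.1 kg.
Tool frame: the origin (TCP) lies between the finger pads; the fingertips stand manip.finger_overhang ahead of it and the grasp point (between the pads) lies 5 mm behind it (manip.finger_overhang is the distance from the TCP to the fingertips, in m); z points along the fingers, y is the line along which they close (so a half turn about z gives the same grasp; the last joint's range is limited). The gripper opens to 85 mm and grips with 20 to 120 N. Pads are 22 mm wide; open, the fingers measure 114 mm over their backs; the gripper's body (76 mm by 85 mm) begins 54 mm behind the grasp point. The pads swing forward as they close: fully open they stand 13 mm farther back than shut.
Start: joints at [1.069, 0.527, 1.433, -0, 1.181, -0.178], TCP at [0.198, 0.593, 0.245] pointing down, gripper open.
Joint ranges: [-3.08, 3.08], [-0.75, 2.2], [0.22, 2.44], [-1.43, 4.57], [0, 2.65], [-2.85, 2.85]. Speed limits (rad/s): [2.79, 2.79, 3.14, 3.14, 3.14, 3.14].

## Interface

Orientations are given as a unit quaternion [x, y, z, w].
In Python, from station import manip gives the robot as it stands.
- The arm moves only by the tool drive_tool, never from a script. Its argument "plan" is a list of rows, each a list of 7 numbers: the shift along the tool's x, y, z in m, then the turn, a rotation vector about the tool's x, y, z in degrees, then the opening, from -1 (shut) to 1 (fully open). In form: [[x, y, z, wx, wy, wz, gripper], ...]. A call has 1 to 10 rows; each row shifts and turns the commanded pose from where the row before left it, along the tool's axes as they then stand; what a row does not reach is not made up. A row lasts 1/10 s, in which the tool goes at most 50 mm and 8.59 degrees, less where a joint would pass 70% of its speed; a pose out of reach is approached as far as the arm can. A call is refused whole if a number of a shift passes 0.05 or a number of a turn 8.59, either way. A call with a gripper value outside its range is refused whole. The fingers move at their own pace and stop on an object; "newtons" is the grip in N (left out, the last holds). Time passes only in rows, so rows that do not move let the fingers close. It gives the time, the measured TCP pose, the force, the opening and the grip force at its end, in the units of the state.
- manip.sense(): the state, without advancing time (a new reading comes with each control period).
- manip.snapshot(name): name is "scene" or "side" or "wrist"; returns a dict with "image" (420x560x3 uint8, red, green, blue), "z_map" (420x560 float32, m along the optical axis (not along the pixel's ray), 0 where there is no reading), "fov_y" (degrees; the focal length in pixels is half the picture's height over the tangent of half this angle, whatever the lens; pixels are square), "cx", "cy" (the principal point, pixels), "k1" (the pictures are not rectified: a ray, as slopes to the right and down, at radius r is drawn at 1 + k1 r^2 times it, then the intrinsics apply), "extrinsics" (4x4, takes a point from camera to world coordinates); the wrist camera has in their place "mount" (4x4, takes a point from camera to tool coordinates, whose origin is the TCP and whose axes are the flange's). Camera axes: x right, y up, looking along -z (the intrinsics and any distortion apply to the point x, -y, -z); pixel columns grow to the right and rows downward; lengths in m; the calibration is good to about 2 mm. A picture is of the moment at which its call begins: read the wrist's pose just before it.
- manip.sign_off(): hands the job in; it is judged then, once.
The state is a dict: "t": time; "q": joint angles; "qd": joint speeds; "tau": joint torques, N m; "tcp_pos": TCP position; "tool_rot": TCP orientation; "force": force on the tool from outside, world axes, zero at the start; "ft_torque": the same for the moment, N m; "finger_gap": opening from 0.0 (shut) to 1.0 (fully open); "gripper_force": force on a finger pad.
Only numpy, scipy, OpenCV 4.12 (cv2) and the standard library are available. Lean on these libraries where they do the work, as an engineer would, in place of code of your own. Each camera call takes 0.05 s, during which the arm holds its last target. There are 200 camera calls.

## Task

Stand the open white jar upright on the cork mat in the free place of the wooden spice rack, so that it completes the row beside the two jars already there, and let go of it. Then fit the black snap cap on its mouth and press straight down until it clicks, and keep pressing after the click so that the cap stays pushed firmly down on the rubber seal. The program finishes while you are still holding the cap pressed down; do not press brutally hard, and leave the two spice jars and the cream pot standing where they are.

Things in the scene. Friction and masses are not known exactly. Their poses are not given: they have to be found in the camera images.
- rack: Fixed low wooden rack, 66 (x) x 222 (y) x 24 mm high, within 0.2 rad of square. Origin under its centre at worktop height, z up, y along the row. Three places with centres at about y = -70, 0, 70 mm, each 54 mm wide in x, 64 mm or more in y, floor 10 mm above the worktop, rails up to 24 mm. Two hold spice jars; any one of the three is free.
- mat: Round cork mat, 42 mm diameter, 3 mm thick, fixed on the floor of the free place, at its centre to within 4 mm. Origin at the centre of its underside, 10 mm above the worktop; its top, on which the jar shall stand, is 13 mm above the worktop.
- jar: Open white ceramic jar, loose, about 0.2 kg, on the worktop on one side of the midline, the cap on the other. Origin at the centre of its underside, z up, round. Body 46 mm diameter from 0 to 72 mm (grip it there), shoulder 38 mm to 80, neck 20 mm to 92, snap bead 26 mm at 95 to 96, then a cone that narrows to 18 mm at the neck's end at 103 mm.
- jar_mouth (a point): On the jar's axis, 106 mm above its underside: top of the unsqueezed rubber seal, a 16 mm disc that stands 3 mm proud of the neck's end.
- seal (a joint): Squeeze of the rubber seal: 0 = free, grows to 0.003 m when the cap has pushed it flush with the neck's end. Spring of 2.5 N per mm, then a hard stop.
- cap: Black snap cap, loose, 0.08 kg, mouth down. Origin at the centre of its underside, z up, round. Skirt 46 mm diameter, 25 mm high with roof; knob on top. Hollow 30 mm wide, 20 mm deep; four sprung lugs in it. Heights of the cap's origin over the jar's: lugs meet the cone at 97 mm, push grows to 6 to 11 N near 93, falls at the click (91), roof meets the seal at 86, fully down at 83.
- cap_knob (a point): Top centre of the cap's knob, 49 mm above its underside. The knob, 22 mm diameter, 24 mm high, is the grip; round its foot, 25 mm above the underside, lies a flat shoulder 11 mm wide on which fingertips can rest to push the cap straight down.
- spice_red: Bystander in the rack: spice jar with red lid, 45 mm diameter, 109 mm high, loose. Origin at the centre of its underside.
- spice_dark: Bystander in the rack: spice jar with dark lid, 40 mm diameter, 102 mm high, loose. Origin at the centre of its underside.
- pot: Bystander alone on the open worktop right of the rack: low cream pot with green lid, 71 mm diameter, 55 mm high, loose. Origin at the centre of its underside.
Not all that is in view belongs to the job. Of the things shaped like the cap, the black one is meant.

How it is judged:
By the outcome, as a careful person would: the job done as asked, in the order asked, and still so for the second after the job is handed in, while the arm keeps its last pose, push and grip.
It also fails if it takes over 72 s, if anything falls off the work surface, if the arm or the gripper's body presses on something with over 40 N, if the wrist force passes 120 N, or if a joint passes its speed limit or range.

## Working session

There is one attempt and no reset: what is moved stays moved. The work goes in short steps, Python scripts to look and compute and a tool call to move; the robot and the scene stay as the last step left them, time stands still between calls to the robot, and variables do not carry over. Pictures are saved under pics/ and viewed, at most 10 in all, crops included, and the job is handed in when it is done.

Besides the shell and the picture viewer there is one more tool, called after "Request:" by a JSON object that holds its "method" and its "body". drive_tool: Moves the arm, as the interface text tells. Its arguments: {"type":"object","properties":{"plan":{"type":"array"},"newtons":{"type":"number"}},"required":["plan"]}

```bash
mkdir -p pics; ls; cat > h.py <<'E'
import numpy as np,cv2
from station import manip
from scipy.spatial.transform import Rotation as R
def T(s):
    M=np.eye(4);M[:3,:3]=R.from_quat(s['tool_rot']).as_matrix();M[:3,3]=s['tcp_pos'];return M
def snap(n):
    s=manip.sense();d=manip.snapshot(n)
    d['M']=np.array(d['extrinsics']) if n!='wrist' else T(s)@np.array(d['mount'])
    d['f']=210/np.tan(np.radians(d['fov_y'])/2);return d
def rays(d,uv):
    uv=np.atleast_2d(np.array(uv,float));K=np.array([[d['f'],0,d['cx']],[0,d['f'],d['cy']],[0,0,1]])
    n=cv2.undistortPoints(uv[:,None],K,np.array([d['k1'],0,0,0,0.]))[:,0]
    # model: drawn = (1+k1 r^2)*ray
    return np.c_[n[:,0],-n[:,1],-np.ones(len(n))]
def plane(d,uv,z):
    r=rays(d,uv)@d['M'][:3,:3].T;o=d['M'][:3,3]
    return o+r*((z-o[2])/r[:,2])[:,None]
def cloud(d):
    v,u=np.mgrid[0:420,0:560];r=rays(d,np.c_[u.ravel(),v.ravel()])
    P=(r*d['z_map'].ravel()[:,None])@d['M'][:3,:3].T+d['M'][:3,3]
    P[d['z_map'].ravel()<=0]=np.nan
    return P.reshape(420,560,3)
def save(d,n): cv2.imwrite('pics/'+n,cv2.cvtColor(d['image'],cv2.COLOR_RGB2BGR))
E
python3 - <<'E'
from h import *
import pickle
for n in('scene','side'):
    d=snap(n);save(d,n+'0.png');pickle.dump(d,open(n+'0.pkl','wb'));print(n,d['M'].round(3).tolist(),d['fov_y'],d['k1'])
s=manip.sense();print(s,manip.finger_overhang)
E
```

```text
pics
scene [[0.771, 0.267, -0.578, -0.087], [-0.637, 0.295, -0.712, -0.831], [-0.02, 0.917, 0.398, 0.533], [0.0, 0.0, 0.0, 1.0]] 48.697994239399435 -0.07714429494655739
side [[-0.87, 0.417, -0.263, 0.259], [-0.493, -0.74, 0.457, 0.38], [-0.004, 0.528, 0.849, 0.89], [0.0, 0.0, 0.0, 1.0]] 57.69730796401845 0.00046667668804638274
{'t': 0.1, 'q': array([ 1.06954261e+00,  5.28388461e-01,  1.43378747e+00, -1.37845359e-06,
        1.18141554e+00, -1.78493495e-01]), 'qd': array([ 0.00205936, -0.00206489, -0.00360287, -0.00084678,  0.00228494,
       -0.00021311]), 'tau': array([-1.25468490e-03, -4.43305278e+01, -1.78584981e+01, -2.76324581e-04,
        3.89687513e-03,  7.24202522e-06]), 'tcp_pos': array([0.19790304, 0.59217849, 0.24441785]), 'tool_rot': array([ 1.60680196e-01,  9.87006016e-01, -9.42451613e-04, -3.32569825e-04]), 'force': array([ 0.23297948, -0.18016942, -0.04412942]), 'ft_torque': array([ 0.00229265, -0.01375418, -0.00469969]), 'gripper_force': 0.0, 'finger_gap': 0.9975094827793894} 0.014
```

View pics/scene0.png

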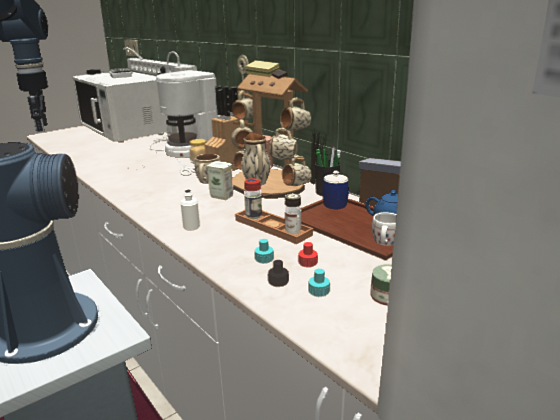

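View pics/side0.png

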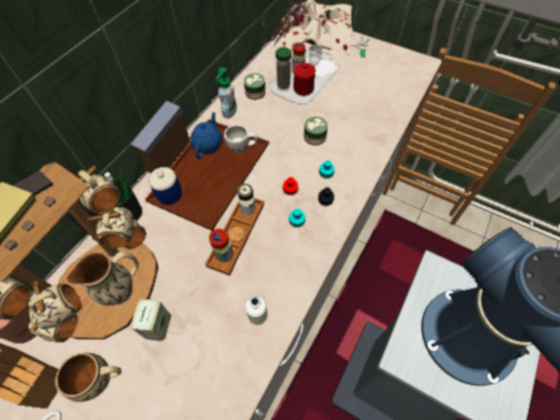

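The scene view shows the white jar at (190,212), the black cap at (278,273), and the rack with its red and dark jars at (253,200) and (292,215). In the side view the jar is at (256,307), the cap at (326,196), and the cork mat in the middle place at about (237,233).

```bash
cat >> h.py <<'E'
def circ(P):
    A=np.c_[2*P[:,:2],np.ones(len(P))];b=(P[:,:2]**2).sum(1)
    x=np.linalg.lstsq(A,b,rcond=None)[0];return x[:2],np.sqrt(x[2]+x[0]**2+x[1]**2)
E
python3 - <<'E'
from h import *
import pickle
for n,pts in(('side',dict(jar=(256,307),cap=(326,196),mat=(237,233),red=(220,240),dark=(247,192),pot=(316,128))),('scene',dict(jar=(190,212),cap=(278,273),red=(253,195),dark=(292,210),pot=(380,285)))):
    d=pickle.load(open(n+'0.pkl','rb'));C=cloud(d)
    for k,(u,v) in pts.items():
        W=C[v-45:v+45,u-40:u+40].reshape(-1,3);c=C[v,u]
        W=W[(np.hypot(*(W-c)[:,:2].T)<.045)&(W[:,2]>.02)]
        print(n,k,c.round(3),len(W),W.min(0).round(3),W.max(0).round(3))
        if k in('jar','cap'):
            for a,b in((.006,.022),(.03,.068)):
                if k=='cap' and a>.02: a,b=.028,.047
                w=W if a>.02 else C[v-45:v+45,u-40:u+40].reshape(-1,3)
                w=w[(np.hypot(*(w-c)[:,:2].T)<.05)&(w[:,2]>a)&(w[:,2]<b)]
                print('  fit',a,len(w),[x.round(4) for x in circ(w)])
    print('table z',np.nanmedian(C[300:310,290:300,2]) if n=='side' else np.nanmedian(C[235:245,215:225,2]))
    # rack points by brown mask
    h=cv2.cvtColor(d['image'],cv2.COLOR_RGB2HSV)
    m=(C[...,2]>.018)&(C[...,2]<.03)&(h[...,1]>90)&(h[...,0]<20)
    lab=cv2.connectedComponentsWithStats(m.astype(np.uint8))
    P=C[m];P=P[(np.abs(P[:,0]-C[233,237,0])<.2)&(np.abs(P[:,1]-C[233,237,1])<.2)] if n=='side' else P
    if n=='side':
        q=P[:,:2].astype(np.float32);print('rack',len(q),cv2.minAreaRect(q))
E
```

```text
side jar [0.429 0.202 0.099] 472 [0.414 0.173 0.02 ] [0.458 0.218 0.108]
  fit 0.006 41 [array([0.4368, 0.1946]), np.float64(0.0229)]
  fit 0.03 96 [array([0.4368, 0.1947]), np.float64(0.0228)]
side cap [ 0.438 -0.162  0.031] 189 [ 0.42  -0.189  0.02 ] [ 0.461 -0.148  0.052]
  fit 0.006 63 [array([ 0.4391, -0.167 ]), np.float64(0.0192)]
  fit 0.028 47 [array([ 0.4402, -0.1686]), np.float64(0.0093)]
side mat [0.592 0.043 0.013] 132 [0.557 0.002 0.02 ] [0.629 0.078 0.027]
side red [0.575 0.117 0.119] 757 [0.546 0.072 0.02 ] [0.616 0.155 0.121]
side dark [ 0.596 -0.027  0.11 ] 580 [ 0.568 -0.069  0.02 ] [0.639 0.013 0.115]
side pot [ 0.565 -0.348  0.053] 503 [ 0.534 -0.391  0.02 ] [ 0.606 -0.321  0.059]
table z -0.0012188541629554184
rack 707 ((0.6552422046661377, 0.04283636808395386), (0.3994041979312897, 0.2705692648887634), 89.99952697753906)
scene jar [0.428 0.173 0.055] 472 [0.414 0.171 0.02 ] [0.457 0.209 0.108]
  fit 0.006 92 [array([0.4362, 0.1923]), np.float64(0.0192)]
  fit 0.03 220 [array([0.4366, 0.1933]), np.float64(0.0198)]
scene cap [ 0.436 -0.177  0.027] 278 [ 0.419 -0.192  0.02 ] [ 0.463 -0.148  0.052]
  fit 0.006 150 [array([ 0.4413, -0.1687]), np.float64(0.0217)]
  fit 0.028 77 [array([ 0.4393, -0.1711]), np.float64(0.0083)]
scene red [0.575 0.094 0.087] 756 [0.55 0.05 0.02] [0.618 0.134 0.122]
scene dark [ 0.591 -0.043  0.083] 717 [ 0.569 -0.072  0.02 ] [ 0.635 -0.004  0.115]
scene pot [ 0.538 -0.363  0.044] 490 [ 0.535 -0.381  0.02 ] [ 0.579 -0.326  0.058]
table z 0.0004757156969763532
```

```bash
python3 - <<'E'
from h import *
import pickle
A=[]
for n in('side','scene'):
    d=pickle.load(open(n+'0.pkl','rb'));A.append(cloud(d).reshape(-1,3))
P=np.vstack(A);P=P[~np.isnan(P[:,0])]
# rim points of the rack: 18<z<30
Q=P[(P[:,2]>.019)&(P[:,2]<.028)&(abs(P[:,0]-.59)<.06)&(abs(P[:,1]-.043)<.14)]
print('rack',len(Q),cv2.minAreaRect(Q[:,:2].astype(np.float32)))
for k,c,zt,r in(('red',(.58,.11),.119,.0225),('dark',(.597,-.03),.112,.02)):
    w=P[(np.hypot(P[:,0]-c[0],P[:,1]-c[1])<.035)]
    t=w[w[:,2]>zt-.006];s=w[(w[:,2]>.04)&(w[:,2]<.08)]
    print(k,'top',t.mean(0).round(4),len(t),'side',[x.round(4) for x in circ(s)])
a=np.array([.198,.592]);b=np.array([.437,.194]);L=np.linalg.norm(b-a);u=(b-a)/L
w=P[P[:,2]>.1];s=(w[:,:2]-a)@u;l=(w[:,:2]-a)@np.array([-u[1],u[0]])
k=(s>0)&(s<L)&(abs(l)<.15);print('corridor',k.sum(),w[k].max(0) if k.any() else '')
k=(w[:,0]>.3)&(w[:,0]<.75)&(abs(w[:,1])<.3)
for z in(.13,.2,.3):print(z,[(x.round(2),y.round(2)) for x,y,_ in w[k&(w[:,2]>z)][::60]][:25])
E
```

```text
rack 970 ((0.5935962200164795, 0.04334221035242081), (0.07087451219558716, 0.2272813767194748), 8.13833236694336)
red top [0.583  0.1115 0.118 ] 373 side [array([0.5843, 0.1122]), np.float64(0.0214)]
dark top [ 0.602  -0.0301  0.1108] 292 side [array([ 0.6033, -0.0293]), np.float64(0.019)]
corridor 3353 [0.44502807 0.60669027 0.58581076]
0.13 [(np.float64(0.75), np.float64(0.2)), (np.float64(0.75), np.float64(0.21)), (np.float64(0.75), np.float64(0.23)), (np.float64(0.74), np.float64(0.22)), (np.float64(0.73), np.float64(0.26)), (np.float64(0.71), np.float64(0.25)), (np.float64(0.72), np.float64(0.27)), (np.float64(0.72), np.float64(0.29)), (np.float64(0.72), np.float64(0.3)), (np.float64(0.72), np.float64(0.29)), (np.float64(0.72), np.float64(0.3)), (np.float64(0.74), np.float64(0.21)), (np.float64(0.71), np.float64(0.24)), (np.float64(0.72), np.float64(0.24))]
0.2 []
0.3 []
```

Request:
{"method": "drive_tool", "body": {"plan": [[0, 0, 0, 0, 0, 8, 1], [0, 0, 0, 0, 0, 8, 1], [0, 0, 0, 0, 0, 8, 1], [0, 0, 0, 0, 0, 8, 1], [0, 0, 0, 0, 0, 8, 1], [0, 0, 0, 0, 0, 8, 1], [0, 0, 0, 0, 0, 8, 1], [0, 0, 0, 0, 0, 8, 1], [0, 0, 0, 0, 0, 7.5, 1]]}}

```text
t: 1.0
tcp_pos: [0.198, 0.5924, 0.2447]
tool_rot: [0.709, 0.705, -0.001, 0.0]
force: [0.3, -0.0, 0.2]
finger_gap: 1.0
gripper_force: 0.0
```

Request:
{"method": "drive_tool", "body": {"plan": [[-0.04, 0.024, 0, 0, 0, 0, 1], [-0.04, 0.024, 0, 0, 0, 0, 1], [-0.04, 0.024, 0, 0, 0, 0, 1], [-0.04, 0.024, 0, 0, 0, 0, 1], [-0.04, 0.024, 0, 0, 0, 0, 1], [-0.04, 0.024, 0, 0, 0, 0, 1], [-0.04, 0.024, 0, 0, 0, 0, 1], [-0.04, 0.024, 0, 0, 0, 0, 1], [-0.04, 0.024, 0, 0, 0, 0, 1], [-0.04, 0.024, 0, 0, 0, 0, 1]]}}

```text
t: 2.0
tcp_pos: [0.4387, 0.191, 0.2452]
tool_rot: [0.707, 0.707, -0.0, -0.0]
force: [1.5, 0.9, -0.2]
finger_gap: 1.001
gripper_force: 0.0
```

Request:
{"method": "drive_tool", "body": {"plan": [[0, 0, 0, 0, 0, 0, 1], [0, 0, 0, 0, 0, 0, 1], [0, 0, 0, 0, 0, 0, 1]]}}

```text
t: 2.3
tcp_pos: [0.4373, 0.1933, 0.245]
tool_rot: [0.707, 0.707, -0.0, -0.001]
force: [-0.9, 0.8, -0.3]
finger_gap: 1.002
gripper_force: 0.0
```

```bash
python3 - <<'E'
from h import *
import pickle
d=snap('wrist');save(d,'w1.png');pickle.dump(d,open('w1.pkl','wb'));s=manip.sense();print(s['tcp_pos'],R.from_quat(s['tool_rot']).as_matrix().round(4).tolist(),d['M'].round(3).tolist(),d['fov_y'])
C=cloud(d).reshape(-1,3);C=C[np.hypot(C[:,0]-.437,C[:,1]-.194)<.06]
for a,b in((.03,.07),(.0735,.079),(.1,.112)):
    w=C[(C[:,2]>a)&(C[:,2]<b)];print(a,len(w),[x.round(4) for x in circ(w)] if len(w)>5 else '',w.mean(0))
E
```

```text
[0.43720123 0.19367003 0.24508919] [[-0.0017, 1.0, -0.0011], [1.0, 0.0017, 0.0001], [0.0001, -0.0011, -1.0]] [[1.0, -0.002, 0.001, 0.438], [0.001, 0.949, 0.316, 0.274], [-0.001, -0.316, 0.949, 0.374], [0.0, 0.0, 0.0, 1.0]] 62.904230667936474
0.03 287 [array([0.4371, 0.1952]), np.float64(0.0229)] [0.43753049 0.21479006 0.05120424]
0.0735 496 [array([0.4369, 0.1952]), np.float64(0.0204)] [0.43723922 0.20094479 0.07649625]
0.1 525 [array([0.4371, 0.1959]), np.float64(0.0076)] [0.43713154 0.19660254 0.10460528]
```

View pics/w1.png

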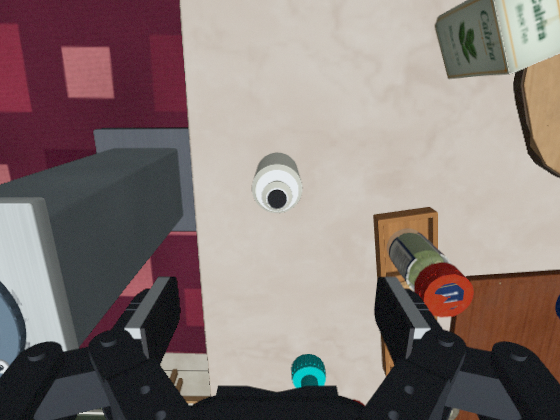

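The wrist view shows the jar at (277,190), centred between the fingers, with the rack's red jar at (440,290). Lowering around the jar.

Request:
{"method": "drive_tool", "body": {"plan": [[0.0015, 0, 0.03, 0, 0, 0, 1], [0, 0, 0.03, 0, 0, 0, 1], [0, 0, 0.03, 0, 0, 0, 1], [0, 0, 0.03, 0, 0, 0, 1], [0, 0, 0.03, 0, 0, 0, 1], [0, 0, 0.02, 0, 0, 0, 1], [0, 0, 0.015, 0, 0, 0, 1], [0, 0, 0.005, 0, 0, 0, 1], [0, 0, 0, 0, 0, 0, 1], [0, 0, 0, 0, 0, 0, 1]]}}

```text
t: 3.35
tcp_pos: [0.4384, 0.195, 0.0559]
tool_rot: [0.707, 0.708, 0.0, 0.0]
force: [0.7, -0.8, -1.1]
finger_gap: 0.999
gripper_force: 0.0
```

Request:
{"method": "drive_tool", "body": {"plan": [[0, 0, 0, 0, 0, 0, -1], [0, 0, 0, 0, 0, 0, -1], [0, 0, 0, 0, 0, 0, -1], [0, 0, 0, 0, 0, 0, -1], [0, 0, 0, 0, 0, 0, -1], [0, 0, 0, 0, 0, 0, -1], [0, 0, 0, 0, 0, 0, -1], [0, 0, 0, 0, 0, 0, -1], [0, 0, 0, 0, 0, 0, -1], [0, 0, 0, 0, 0, 0, -1]], "newtons": 35}}

```text
t: 4.35
tcp_pos: [0.4381, 0.1942, 0.0561]
tool_rot: [0.707, 0.707, 0.0, 0.0]
force: [-1.0, 0.0, 5.1]
finger_gap: 0.529
gripper_force: 34.9
```

Request:
{"method": "drive_tool", "body": {"plan": [[0, 0, -0.01, 0, 0, 0, -1], [0, 0, -0.02, 0, 0, 0, -1], [0, 0, -0.03, 0, 0, 0, -1], [0, 0, -0.03, 0, 0, 0, -1], [0, 0, -0.03, 0, 0, 0, -1], [0, 0, -0.03, 0, 0, 0, -1], [0, 0, -0.03, 0, 0, 0, -1], [0, 0, -0.02, 0, 0, 0, -1], [0, 0, 0, 0, 0, 0, -1], [0, 0, 0, 0, 0, 0, -1]]}}

```text
t: 5.35
tcp_pos: [0.4377, 0.1941, 0.2553]
tool_rot: [0.707, 0.707, -0.0, 0.0]
force: [-0.2, -0.4, -2.1]
finger_gap: 0.525
gripper_force: 36.4
```

Request:
{"method": "drive_tool", "body": {"plan": [[-0.02, 0.015, 0, 0, 0, 0, -1], [-0.03, 0.02, 0, 0, 0, 0, -1], [-0.03, 0.02, 0, 0, 0, 0, -1], [-0.03, 0.02, 0, 0, 0, 0, -1], [-0.03, 0.02, 0, 0, 0, 0, -1], [-0.03, 0.02, 0, 0, 0, 0, -1], [-0.03, 0.02, 0, 0, 0, 0, -1], [-0.025, 0.02, 0, 0, 0, 0, -1], [0, 0, 0, 0, 0, 0, -1], [0, 0, 0, 0, 0, 0, -1]]}}

```text
t: 6.35
tcp_pos: [0.5921, -0.0311, 0.2528]
tool_rot: [0.708, 0.707, -0.001, -0.002]
force: [0.5, 0.3, -2.5]
finger_gap: 0.524
gripper_force: 36.4
```

```bash
python3 - <<'E'
from h import *
import pickle
d=snap('wrist');save(d,'w2.png');pickle.dump(d,open('w2.pkl','wb'));s=manip.sense();print(s['tcp_pos'],R.from_quat(s['tool_rot']).as_matrix().round(4).tolist(),s['finger_gap'])
E
```

```text
[ 0.59165606 -0.03032726  0.25314601] [[0.0005, 1.0, -0.005], [1.0, -0.0005, 0.0016], [0.0016, -0.005, -1.0]] 0.52825863829516
```

View pics/w2.png

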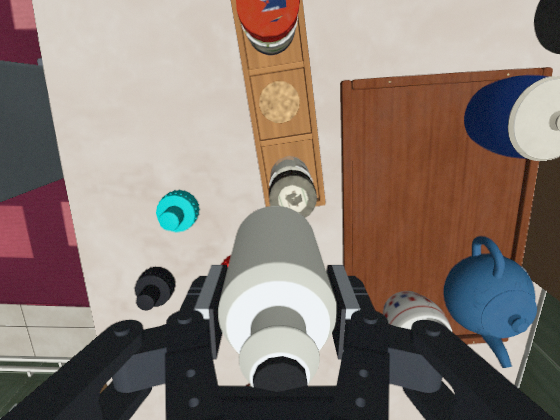

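The mat is clear at (279,102). The jar is held at about (277,300), upright, and the black cap is at (155,285).

```bash
python3 - <<'E'
from h import *
import pickle
d=pickle.load(open('w2.pkl','rb'));C=cloud(d);im=d['image']
w=C[70:135,240:320];print('zmat',np.median(w[25:40,30:48,2]))
h=cv2.cvtColor(im,cv2.COLOR_RGB2HSV);print(h[102,279],h[130,281],h[80,279])
m=np.zeros((420,560),np.uint8);m[72:132,245:315]=(h[72:132,245:315,2]>195);m=cv2.morphologyEx(m,cv2.MORPH_CLOSE,np.ones((5,5)));m=cv2.morphologyEx(m,cv2.MORPH_OPEN,np.ones((5,5)))
c=max(cv2.findContours(m,0,1)[0],key=cv2.contourArea);e=cv2.minEnclosingCircle(c);print(e,cv2.boundingRect(c))
p=plane(d,c[:,0].astype(float),.013);print('mat',[x.round(4) for x in circ(p)],'encl',cv2.minEnclosingCircle(p[:,:2].astype(np.float32)))
T0=d['M']@np.linalg.inv(np.array(d['mount']));print('tcp',T0[:3,3])
P=(C.reshape(-1,3)-T0[:3,3])@T0[:3,:3]
P=P[(np.hypot(P[:,0],P[:,1])<.028)]
print('z range',np.nanpercentile(P[:,2],[1,50,99]))
for z in(-.045,-.02,.0,.02,.035,.045):
    w=P[abs(P[:,2]-z)<.004];print(z,len(w),[x.round(4) for x in circ(w)] if len(w)>20 else '')
# black cap
b=(C[...,2]>.026)&(C[...,2]<.06)&(h[...,2]<70);Q=C[b];Q=Q[np.hypot(Q[:,0]-.44,Q[:,1]+.17)<.04];
k=Q[Q[:,2]>.044];print('cap',len(Q),len(k),k.mean(0),circ(Q[Q[:,2]>.03]))
E
```

```text
zmat nan
[ 17 100 203] [ 15 136 178] [ 15 139 162]
((278.81854248046875, 101.65534973144531), 20.63474464416504) (260, 82, 39, 40)
mat [array([0.5948, 0.0464]), np.float64(0.018)] encl ((0.593664288520813, 0.04584081098437309), 0.02064862847328186)
tcp [ 0.59208563 -0.03112426  0.25278263]
z range [-0.07452572 -0.02566124  0.24259888]
-0.045 2987 [array([ 0.0097, -0.0003]), np.float64(0.011)]
-0.02 4988 [array([0.002, 0.   ]), np.float64(0.0197)]
0.0 931 [array([-0.0023,  0.0002]), np.float64(0.0261)]
0.02 484 [array([ 0.0011, -0.0002]), np.float64(0.0229)]
0.035 386 [array([ 0.0011, -0.0005]), np.float64(0.0229)]
0.045 329 [array([ 0.001 , -0.0007]), np.float64(0.023)]
cap 508 264 [ 0.44279713 -0.16710395  0.04881113] (array([ 0.44278784, -0.16710085]), np.float64(0.008084930342245953))
```

Request:
{"method": "drive_tool", "body": {"plan": [[0.02, 0.002, 0, 0, 0, 0, -1], [0.03, 0, 0, 0, 0, 0, -1], [0.025, 0, 0, 0, 0, 0, -1], [0, 0, 0, 0, 0, 0, -1], [0, 0, 0, 0, 0, 0, -1], [0, 0, 0, 0, 0, 0, -1], [0, 0, 0, 0, 0, 0, -1], [0, 0, 0, 0, 0, 0, -1]]}}

```text
t: 7.2
tcp_pos: [0.5952, 0.0436, 0.2553]
tool_rot: [0.707, 0.707, -0.0, -0.0]
force: [-0.2, 0.3, -1.8]
finger_gap: 0.525
gripper_force: 36.4
```

```bash
python3 - <<'E'
from h import *
s=manip.sense();print(s['tcp_pos'],s['tool_rot'],s['force'])
E
```

```text
[0.59520691 0.04355315 0.25525354] [ 7.07428793e-01  7.06784614e-01 -1.03050879e-04 -2.84083027e-05] [-0.21666882  0.29374693 -1.78258352]
```

Correct by (+0.001 y, −0.001 x) and descend about 0.18.

Request:
{"method": "drive_tool", "body": {"plan": [[0.001, -0.0015, 0.02, 0, 0, 0, -1], [0, 0, 0.03, 0, 0, 0, -1], [0, 0, 0.03, 0, 0, 0, -1], [0, 0, 0.03, 0, 0, 0, -1], [0, 0, 0.03, 0, 0, 0, -1], [0, 0, 0.02, 0, 0, 0, -1], [0, 0, 0.015, 0, 0, 0, -1], [0, 0, 0, 0, 0, 0, -1], [0, 0, 0, 0, 0, 0, -1], [0, 0, 0, 0, 0, 0, -1]]}}

```text
t: 8.2
tcp_pos: [0.5949, 0.045, 0.0816]
tool_rot: [0.707, 0.707, 0.001, 0.001]
force: [-0.7, 1.2, -2.3]
finger_gap: 0.527
gripper_force: 36.4
```

Request:
{"method": "drive_tool", "body": {"plan": [[0, 0, 0.003, 0, 0, 0, -1], [0, 0, 0.002, 0, 0, 0, -1], [0, 0, 0.002, 0, 0, 0, -1], [0, 0, 0.002, 0, 0, 0, -1], [0, 0, 0, 0, 0, 0, -1], [0, 0, 0, 0, 0, 0, -1]]}}

```text
t: 8.8
tcp_pos: [0.5937, 0.0453, 0.0712]
tool_rot: [0.707, 0.707, -0.0, -0.0]
force: [0.5, -0.5, -1.7]
finger_gap: 0.524
gripper_force: 36.4
```

Request:
{"method": "drive_tool", "body": {"plan": [[0, 0, 0.001, 0, 0, 0, -1], [0, 0, 0.001, 0, 0, 0, -1], [0, 0, 0, 0, 0, 0, -1], [0, 0, 0, 0, 0, 0, -1]]}}

```text
t: 9.2
tcp_pos: [0.5937, 0.0452, 0.0693]
tool_rot: [0.707, 0.707, -0.0, -0.0]
force: [0.7, 0.2, -2.1]
finger_gap: 0.53
gripper_force: 36.5
```

Request:
{"method": "drive_tool", "body": {"plan": [[0, 0, 0.001, 0, 0, 0, -1], [0, 0, 0, 0, 0, 0, -1], [0, 0, 0, 0, 0, 0, -1]]}}

```text
t: 9.5
tcp_pos: [0.5938, 0.0453, 0.0691]
tool_rot: [0.707, 0.707, 0.0, 0.0]
force: [-1.8, -0.2, 7.3]
finger_gap: 0.527
gripper_force: 37.0
```

Request:
{"method": "drive_tool", "body": {"plan": [[0, 0, 0, 0, 0, 0, 0.15], [0, 0, 0, 0, 0, 0, 0.3], [0, 0, 0, 0, 0, 0, 0.5], [0, 0, 0, 0, 0, 0, 0.6], [0, 0, 0, 0, 0, 0, 0.6], [0, 0, -0.01, 0, 0, 0, 0.6], [0, 0, -0.03, 0, 0, 0, 0.6], [0, 0, -0.04, 0, 0, 0, 0.6], [0, 0, -0.04, 0, 0, 0, 0.6], [0, 0, -0.04, 0, 0, 0, 0.6]]}}

```text
t: 10.5
tcp_pos: [0.5935, 0.0453, 0.2305]
tool_rot: [0.707, 0.707, 0.0, 0.0]
force: [-0.1, -0.4, 0.0]
finger_gap: 0.803
gripper_force: 0.0
```

Request:
{"method": "drive_tool", "body": {"plan": [[0, 0, -0.03, 0, 0, 0, 0.6], [-0.04, 0, 0, 0, 0, 0, 0.6], [-0.04, 0, 0, 0, 0, 0, 0.6], [0, 0, 0, 0, 0, 0, 0.6], [0, 0, 0, 0, 0, 0, 0.6], [0, 0, 0, 0, 0, 0, 0.6]]}}

```text
t: 11.1
tcp_pos: [0.5935, -0.0341, 0.2584]
tool_rot: [0.707, 0.707, 0.0, -0.0]
force: [0.2, 0.1, -0.4]
finger_gap: 0.797
gripper_force: 0.0
```

```bash
python3 - <<'E'
from h import *
import pickle
s=manip.sense();print(s['tcp_pos'],s['finger_gap'])
d=snap('wrist');save(d,'w3.png');pickle.dump(d,open('w3.pkl','wb'))
C=cloud(d);h=cv2.cvtColor(d['image'],cv2.COLOR_RGB2HSV)
P=C.reshape(-1,3);P=P[np.hypot(P[:,0]-.594,P[:,1]-.046)<.03]
for a,b in((.035,.08),(.088,.092),(.113,.125)):
    w=P[(P[:,2]>a)&(P[:,2]<b)];print(a,len(w),[x.round(4) for x in circ(w)] if len(w)>20 else '',w.mean(0).round(4),w[:,2].max().round(4))
b=(C[...,2]>.026)&(C[...,2]<.06)&(h[...,2]<70);Q=C[b];Q=Q[np.hypot(Q[:,0]-.44,Q[:,1]+.17)<.04]
k=Q[Q[:,2]>.044];print('cap',len(Q),k.mean(0))
E
```

```text
[ 0.59345711 -0.03406838  0.25844964] 0.7972238351736681<stdin>:8: RuntimeWarning: Mean of empty slice.
  ret = um.true_divide(
Traceback (most recent call last):
ValueError: zero-size array to reduction operation maximum which has no identity
```

View pics/w3.png

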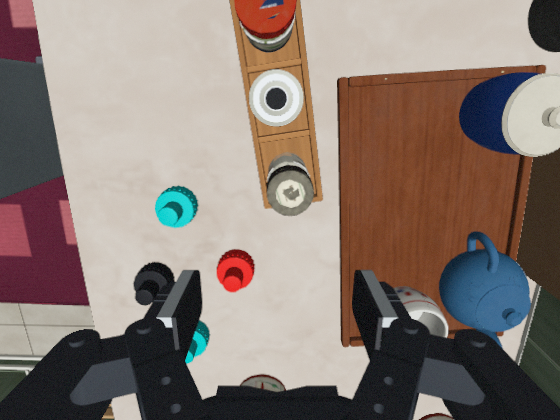

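The jar stands upright in the middle place at (276,97), on the mat.

```bash
python3 - <<'E'
from h import *
import pickle
d=pickle.load(open('w3.pkl','rb'));C=cloud(d);h=cv2.cvtColor(d['image'],cv2.COLOR_RGB2HSV)
P=C.reshape(-1,3);P=P[np.hypot(P[:,0]-.594,P[:,1]-.046)<.03]
print(len(P),np.nanpercentile(P[:,2],[1,25,50,75,99]))
print('depthvalid',(d['z_map'][85:110,264:290]>0).mean())
for lo,hi,z,nm in((0,80,.119,'seal'),(185,256,.088,'body')):
    m=np.zeros((420,560),np.uint8);s=(slice(65,130),slice(243,310));v=h[s][...,2]
    m[s]=(v<80) if nm=='seal' else ((h[s][...,1]<45)&(v>120))
    c=max(cv2.findContours(m,0,1)[0],key=cv2.contourArea);p=plane(d,c[:,0].astype(float),z)
    print(nm,cv2.minEnclosingCircle(c),[x.round(4) for x in circ(p)],np.array(cv2.minEnclosingCircle(p[:,:2].astype(np.float32))[0]))
b=(C[...,2]>.026)&(C[...,2]<.06)&(h[...,2]<70);Q=C[b];Q=Q[np.hypot(Q[:,0]-.44,Q[:,1]+.17)<.04]
k=Q[Q[:,2]>.044];print('cap',len(Q),k.mean(0))
d=snap('side');C=cloud(d).reshape(-1,3);P=C[np.hypot(C[:,0]-.594,C[:,1]-.046)<.03]
for a,b in((.035,.08),(.088,.092),(.113,.125)):
    w=P[(P[:,2]>a)&(P[:,2]<b)];print(a,len(w),[x.round(4) for x in circ(w)] if len(w)>20 else '',w.mean(0).round(4) if len(w) else '')
E
```

```text
2761 [0.00957592 0.0890263  0.09259106 0.11281042 0.1203323 ]
depthvalid 0.9984615384615385
seal ((275.5, 98.1500015258789), 10.453450202941895) [array([0.593 , 0.0462]), np.float64(0.0071)] [0.59315068 0.04610669]
body ((276.2930603027344, 97.18904113769531), 28.514169692993164) [array([0.5929, 0.0465]), np.float64(0.0223)] [0.59301251 0.04644224]
cap 483 [ 0.44286261 -0.16730672  0.04878845]
0.035 157 [array([0.5921, 0.0457]), np.float64(0.0228)] [0.5797 0.0586 0.0578]
0.088 89 [array([0.5918, 0.0462]), np.float64(0.0166)] [0.5878 0.0511 0.0904]
0.113 49 [array([0.5913, 0.0461]), np.float64(0.007)] [0.5907 0.0467 0.1168]
```

Request:
{"method": "drive_tool", "body": {"plan": [[-0.025, -0.025, 0, 0, 0, 0, 0.3], [-0.025, -0.03, 0, 0, 0, 0, 0.3], [-0.025, -0.03, 0, 0, 0, 0, 0.3], [-0.025, -0.03, 0, 0, 0, 0, 0.3], [-0.025, -0.03, 0, 0, 0, 0, 0.3], [-0.01, -0.006, 0, 0, 0, 0, 0.3], [0, 0, 0, 0, 0, 0, 0.3], [0, 0, 0, 0, 0, 0, 0.3], [0, 0, 0, 0, 0, 0, 0.3]]}}

```text
t: 12.1
tcp_pos: [0.4439, -0.169, 0.2584]
tool_rot: [0.706, 0.708, 0.0, 0.0]
force: [0.2, 0.3, -0.6]
finger_gap: 0.649
gripper_force: 0.0
```

```bash
python3 - <<'E'
from h import *
import pickle
d=snap('wrist');save(d,'w4.png');pickle.dump(d,open('w4.pkl','wb'))
s=manip.sense();print(s['tcp_pos'],s['tool_rot'],s['finger_gap'])
C=cloud(d);h=cv2.cvtColor(d['image'],cv2.COLOR_RGB2HSV)
for src in(d,snap('side')):
  C=cloud(src);h=cv2.cvtColor(src['image'],cv2.COLOR_RGB2HSV);ok=(C[...,2]>.02)&(C[...,2]<.053)&(C[...,0]<.56)&(C[...,1]<-.03)&(C[...,1]>-.3)
  sat=h[...,1]>150;hue=h[...,0].astype(int)
  for nm,m in(('black',(h[...,2]<70)),('red',sat&((hue<8)|(hue>172))),('teal',sat&(hue>80)&(hue<100))):
    n,l,st,ce=cv2.connectedComponentsWithStats((m&ok).astype(np.uint8))
    for i in range(1,n):
        if st[i,4]>40:
            q=C[l==i];k=q[q[:,2]>.044];print(nm,st[i,4],ce[i].round(),'knob',k.mean(0).round(4) if len(k) else '',q.min(0).round(3),q.max(0).round(3))
E
```

```text
[ 0.44379127 -0.16893772  0.2582779 ] [7.06421916e-01 7.07790943e-01 2.03420426e-04 1.28025732e-04] 0.6505172564631775
black 816 [273. 179.] knob [ 0.4409 -0.1699  0.049 ] [ 0.42  -0.189  0.02 ] [ 0.462 -0.148  0.052]
red 1244 [368. 160.] knob [ 0.5424 -0.1508  0.049 ] [ 0.521 -0.172  0.02 ] [ 0.56  -0.13   0.051]
teal 1541 [311.  80.] knob [ 0.4784 -0.0716  0.0492] [ 0.457 -0.093  0.02 ] [ 0.5   -0.05   0.052]
teal 1027 [308. 246.] knob [ 0.4802 -0.2513  0.049 ] [ 0.46  -0.271  0.02 ] [ 0.502 -0.231  0.051]
black 146 [326. 196.] knob [ 0.4389 -0.1658  0.0477] [ 0.42  -0.184  0.02 ] [ 0.458 -0.147  0.051]
red 158 [290. 185.] knob [ 0.5417 -0.1498  0.0475] [ 0.521 -0.17   0.021] [ 0.56  -0.129  0.051]
teal 143 [327. 168.] knob [ 0.4789 -0.2506  0.0475] [ 0.461 -0.271  0.02 ] [ 0.499 -0.232  0.05 ]
teal 175 [297. 217.] knob [ 0.477  -0.0701  0.0476] [ 0.457 -0.091  0.02 ] [ 0.497 -0.05   0.05 ]
```

View pics/w4.png

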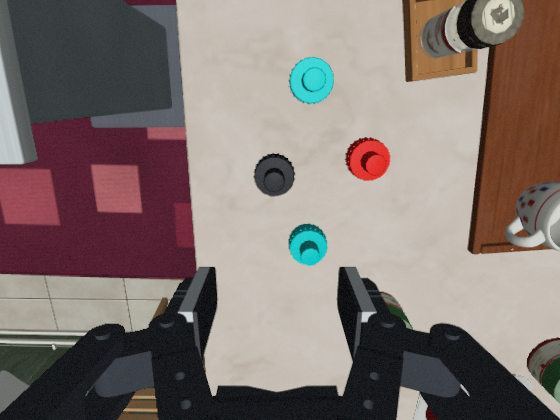

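The wrist view shows the black cap at (274,178), with the red one at (368,160) and the teal ones at (311,80) and (308,245), all clear of the fingers.

Request:
{"method": "drive_tool", "body": {"plan": [[0, -0.003, 0.03, 0, 0, 0, 0.3], [0, 0, 0.03, 0, 0, 0, 0.3], [0, 0, 0.03, 0, 0, 0, 0.3], [0, 0, 0.03, 0, 0, 0, 0.3], [0, 0, 0.03, 0, 0, 0, 0.3], [0, 0, 0.03, 0, 0, 0, 0.3], [0, 0, 0.02, 0, 0, 0, 0.3], [0, 0, 0.01, 0, 0, 0, 0.3], [0, 0, 0.005, 0, 0, 0, 0.3], [0, 0, 0, 0, 0, 0, 0.3]]}}

```text
t: 13.2
tcp_pos: [0.4401, -0.1696, 0.0432]
tool_rot: [0.707, 0.707, -0.0, -0.0]
force: [-0.0, -1.0, -0.6]
finger_gap: 0.647
gripper_force: 0.0
```

Request:
{"method": "drive_tool", "body": {"plan": [[0, 0, 0, 0, 0, 0, 0.3], [0, 0, 0, 0, 0, 0, 0.3], [0, 0, 0, 0, 0, 0, -1], [0, 0, 0, 0, 0, 0, -1], [0, 0, 0, 0, 0, 0, -1], [0, 0, 0, 0, 0, 0, -1], [0, 0, 0, 0, 0, 0, -1], [0, 0, 0, 0, 0, 0, -1], [0, 0, 0, 0, 0, 0, -1]], "newtons": 20}}

```text
t: 14.1
tcp_pos: [0.4401, -0.17, 0.0437]
tool_rot: [0.707, 0.707, 0.0, 0.0]
force: [0.7, 0.3, 5.4]
finger_gap: 0.246
gripper_force: 21.3
```

Request:
{"method": "drive_tool", "body": {"plan": [[0, 0, 0.001, 0, 0, 0, -1], [0, 0, 0.001, 0, 0, 0, -1], [0, 0, 0, 0, 0, 0, -1]]}}

```text
t: 14.4
tcp_pos: [0.4404, -0.17, 0.0433]
tool_rot: [0.707, 0.707, 0.0, 0.001]
force: [-1.1, 1.4, 21.7]
finger_gap: 0.249
gripper_force: 22.9
```

Request:
{"method": "drive_tool", "body": {"plan": [[0, 0, 0.001, 0, 0, 0, -1], [0, 0, 0.001, 0, 0, 0, -1], [0, 0, 0, 0, 0, 0, -1]]}}

```text
t: 14.7
tcp_pos: [0.4405, -0.1702, 0.0427]
tool_rot: [0.707, 0.707, 0.0, 0.002]
force: [-3.3, 1.6, 34.5]
finger_gap: 0.249
gripper_force: 24.5
```

Request:
{"method": "drive_tool", "body": {"plan": [[0, 0, 0, 0, 0, 0, -0.2], [0, 0, 0, 0, 0, 0, -0.2], [0, 0, 0, 0, 0, 0, -0.2], [0, 0, 0, 0, 0, 0, -0.2]]}}

```text
t: 15.1
tcp_pos: [0.4395, -0.1696, 0.0388]
tool_rot: [0.707, 0.707, -0.0, -0.001]
force: [-0.5, 0.4, -1.0]
finger_gap: 0.402
gripper_force: 0.0
```

Request:
{"method": "drive_tool", "body": {"plan": [[0, 0, 0, 0, 0, 0, -1], [0, 0, 0, 0, 0, 0, -1], [0, 0, 0, 0, 0, 0, -1], [0, 0, 0, 0, 0, 0, -1], [0, 0, 0, 0, 0, 0, -1]], "newtons": 25}}

```text
t: 15.6
tcp_pos: [0.4399, -0.1699, 0.0392]
tool_rot: [0.707, 0.707, -0.0, 0.0]
force: [0.5, -0.4, -0.3]
finger_gap: 0.246
gripper_force: 24.7
```

Request:
{"method": "drive_tool", "body": {"plan": [[0, 0, -0.01, 0, 0, 0, -1], [0, 0, -0.02, 0, 0, 0, -1], [0, 0, -0.03, 0, 0, 0, -1], [0, 0, -0.03, 0, 0, 0, -1], [0, 0, -0.03, 0, 0, 0, -1], [0, 0, -0.03, 0, 0, 0, -1], [0, 0, -0.03, 0, 0, 0, -1], [0, 0, -0.02, 0, 0, 0, -1], [0, 0, 0, 0, 0, 0, -1]], "newtons": 40}}

```text
t: 16.5
tcp_pos: [0.4406, -0.1703, 0.2422]
tool_rot: [0.707, 0.707, 0.0, 0.003]
force: [-0.3, 0.2, -0.5]
finger_gap: 0.244
gripper_force: 39.3
```

Request:
{"method": "drive_tool", "body": {"plan": [[0.02, 0.023, 0, 0, 0, 0, -1], [0.025, 0.025, 0, 0, 0, 0, -1], [0.025, 0.025, 0, 0, 0, 0, -1], [0.025, 0.025, 0, 0, 0, 0, -1], [0.025, 0.03, 0, 0, 0, 0, -1], [0.02, 0.025, 0, 0, 0, 0, -1], [0, 0, 0, 0, 0, 0, -1], [0, 0, 0, 0, 0, 0, -1], [0, 0, 0, 0, 0, 0, -1], [0, 0, 0, 0, 0, 0, -1]]}}

```text
t: 17.5
tcp_pos: [0.5915, -0.0304, 0.2388]
tool_rot: [0.708, 0.707, -0.001, -0.001]
force: [0.2, 0.0, -0.9]
finger_gap: 0.241
gripper_force: 39.7
```

```bash
python3 - <<'E'
from h import *
import pickle
s=manip.sense();print(s['tcp_pos'],s['tool_rot'],s['finger_gap'])
d=snap('wrist');save(d,'w5.png');pickle.dump(d,open('w5.pkl','wb'))
C=cloud(d);h=cv2.cvtColor(d['image'],cv2.COLOR_RGB2HSV)
p=C[(np.hypot(C[...,0]-.593,C[...,1]-.046)<.03)]
for a,b in((.035,.08),(.1165,.125)):
    w=p[(p[:,2]>a)&(p[:,2]<b)];print(a,len(w),[x.round(4) for x in circ(w)] if len(w)>20 else '',w.mean(0).round(4) if len(w) else '')
T0=d['M']@np.linalg.inv(np.array(d['mount']));P=(C.reshape(-1,3)-T0[:3,3])@T0[:3,:3];P=P[np.hypot(P[:,0],P[:,1])<.03]
for a,b in((.018,.036),(.01,.014),(-.012,-.007)):
    w=P[(P[:,2]>a)&(P[:,2]<b)];print('cap',a,len(w),[x.round(4) for x in circ(w)] if len(w)>20 else '',w.min(0).round(4),w.max(0).round(4))
E
```

```text
[ 0.59150507 -0.03044373  0.2388178 ] [ 7.07513000e-01  7.06699664e-01 -6.08821031e-04 -7.53859638e-04] 0.24051633087016974
0.035 0  
0.1165 493 [array([0.5927, 0.0467]), np.float64(0.0061)] [0.5927 0.0467 0.119 ]
cap 0.018 1164 [array([0.0002, 0.0003]), np.float64(0.0222)] [-0.0006 -0.0224  0.018 ] [0.0238 0.0231 0.036 ]
cap 0.01 1202 [array([0.0069, 0.0003]), np.float64(0.0126)] [ 0.0029 -0.0209  0.01  ] [0.0222 0.0214 0.014 ]
cap -0.012 2424 [array([0.0054, 0.0003]), np.float64(0.0108)] [-0.0113 -0.0236 -0.012 ] [ 0.0118  0.0244 -0.007 ]
```

View pics/w5.png

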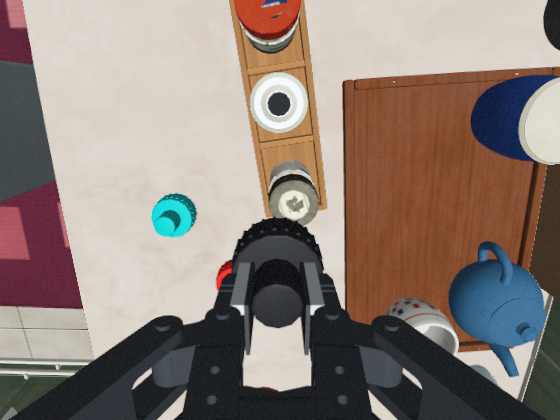

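The cap sits straight in the fingers at (278,270), with the jar mouth at (279,102). Going over it.

Request:
{"method": "drive_tool", "body": {"plan": [[0.02, 0.0015, 0, 0, 0, 0, -1], [0.03, 0, 0, 0, 0, 0, -1], [0.027, 0, 0, 0, 0, 0, -1], [0, 0, 0.01, 0, 0, 0, -1], [0, 0, 0.02, 0, 0, 0, -1], [0, 0, 0.02, 0, 0, 0, -1], [0, 0, 0.02, 0, 0, 0, -1], [0, 0, 0.004, 0, 0, 0, -1], [0, 0, 0, 0, 0, 0, -1], [0, 0, 0, 0, 0, 0, -1]]}}

```text
t: 18.55
tcp_pos: [0.5949, 0.0466, 0.1661]
tool_rot: [0.707, 0.707, 0.0, 0.001]
force: [-0.3, 0.1, -1.1]
finger_gap: 0.24
gripper_force: 39.7
```

Request:
{"method": "drive_tool", "body": {"plan": [[0, 0, 0, 0, 0, 0, -1], [0, 0, 0, 0, 0, 0, -1], [0, 0, 0, 0, 0, 0, -1], [0, 0, 0, 0, 0, 0, -1]]}}

```text
t: 18.95
tcp_pos: [0.5944, 0.0473, 0.1657]
tool_rot: [0.707, 0.707, 0.0, 0.0]
force: [0.1, 1.0, -0.6]
finger_gap: 0.241
gripper_force: 39.7
```

Correct x −1.5 mm, y −1 mm, then lower.

Request:
{"method": "drive_tool", "body": {"plan": [[-0.001, -0.0015, 0, 0, 0, 0, -1], [0, 0, 0.004, 0, 0, 0, -1], [0, 0, 0.004, 0, 0, 0, -1], [0, 0, 0.004, 0, 0, 0, -1], [0, 0, 0.002, 0, 0, 0, -1], [0, 0, 0.001, 0, 0, 0, -1], [0, 0, 0, 0, 0, 0, -1], [0, 0, 0, 0, 0, 0, -1]]}}

```text
t: 19.75
tcp_pos: [0.5929, 0.0462, 0.1504]
tool_rot: [0.707, 0.707, 0.0, 0.0]
force: [-0.5, -0.4, -1.2]
finger_gap: 0.24
gripper_force: 39.7
```

Request:
{"method": "drive_tool", "body": {"plan": [[0, 0, 0.002, 0, 0, 0, -1], [0, 0, 0.001, 0, 0, 0, -1], [0, 0, 0, 0, 0, 0, -1]]}}

```text
t: 20.05
tcp_pos: [0.593, 0.0461, 0.1477]
tool_rot: [0.707, 0.707, 0.0, 0.0]
force: [0.0, 0.5, 2.2]
finger_gap: 0.24
gripper_force: 40.6
```

Request:
{"method": "drive_tool", "body": {"plan": [[0, 0, 0.001, 0, 0, 0, -1], [0, 0, 0.001, 0, 0, 0, -1], [0, 0, 0, 0, 0, 0, -1]]}}

```text
t: 20.35
tcp_pos: [0.5933, 0.0461, 0.1463]
tool_rot: [0.707, 0.707, 0.0, 0.001]
force: [-0.8, -0.4, 5.5]
finger_gap: 0.243
gripper_force: 41.5
```

Request:
{"method": "drive_tool", "body": {"plan": [[0, 0, 0.001, 0, 0, 0, -1], [0, 0, 0.001, 0, 0, 0, -1], [0, 0, 0, 0, 0, 0, -1]]}}

```text
t: 20.65
tcp_pos: [0.5932, 0.0461, 0.1442]
tool_rot: [0.707, 0.707, 0.0, 0.001]
force: [0.0, 0.6, 4.5]
finger_gap: 0.243
gripper_force: 41.2
```

Request:
{"method": "drive_tool", "body": {"plan": [[0, 0, 0.001, 0, 0, 0, -1], [0, 0, 0.001, 0, 0, 0, -1], [0, 0, 0, 0, 0, 0, -1]]}}

```text
t: 20.95
tcp_pos: [0.5921, 0.0464, 0.1403]
tool_rot: [0.707, 0.707, -0.001, -0.001]
force: [-0.1, 0.1, -2.8]
finger_gap: 0.241
gripper_force: 39.5
```

Request:
{"method": "drive_tool", "body": {"plan": [[0, 0, 0.001, 0, 0, 0, -1], [0, 0, 0.001, 0, 0, 0, -1], [0, 0, 0, 0, 0, 0, -1]]}}

```text
t: 21.25
tcp_pos: [0.5925, 0.0463, 0.1389]
tool_rot: [0.707, 0.707, -0.0, -0.0]
force: [-0.3, -0.1, -1.1]
finger_gap: 0.24
gripper_force: 39.6
```

Clicked. Pressing on against the seal.

Request:
{"method": "drive_tool", "body": {"plan": [[0, 0, 0.001, 0, 0, 0, -1], [0, 0, 0.001, 0, 0, 0, -1], [0, 0, 0, 0, 0, 0, -1]]}}

```text
t: 21.55
tcp_pos: [0.5927, 0.0463, 0.1376]
tool_rot: [0.707, 0.707, 0.0, 0.0]
force: [-0.7, -0.0, 1.7]
finger_gap: 0.241
gripper_force: 40.3
```

Request:
{"method": "drive_tool", "body": {"plan": [[0, 0, 0.001, 0, 0, 0, -1], [0, 0, 0.001, 0, 0, 0, -1], [0, 0, 0, 0, 0, 0, -1]]}}

```text
t: 21.85
tcp_pos: [0.5928, 0.0463, 0.1359]
tool_rot: [0.707, 0.707, 0.0, 0.0]
force: [-1.2, 0.2, 4.9]
finger_gap: 0.241
gripper_force: 41.3
```

Request:
{"method": "drive_tool", "body": {"plan": [[0, 0, 0.001, 0, 0, 0, -1], [0, 0, 0, 0, 0, 0, -1], [0, 0, 0, 0, 0, 0, -1]]}}

```text
t: 22.15
tcp_pos: [0.593, 0.0462, 0.1356]
tool_rot: [0.707, 0.707, 0.0, 0.0]
force: [-3.6, 0.3, 8.8]
finger_gap: 0.245
gripper_force: 42.3
```

Request:
{"method": "drive_tool", "body": {"plan": [[0, 0, 0.001, 0, 0, 0, -1], [0, 0, 0, 0, 0, 0, -1], [0, 0, 0, 0, 0, 0, -1]]}}

```text
t: 22.45
tcp_pos: [0.5932, 0.0462, 0.1355]
tool_rot: [0.707, 0.707, 0.001, 0.001]
force: [-3.7, -0.6, 13.4]
finger_gap: 0.241
gripper_force: 43.8
```

Request:
{"method": "drive_tool", "body": {"plan": [[0, 0, 0.0005, 0, 0, 0, -1], [0, 0, 0, 0, 0, 0, -1], [0, 0, 0, 0, 0, 0, -1], [0, 0, 0, 0, 0, 0, -1]]}}

```text
t: 22.85
tcp_pos: [0.5934, 0.0462, 0.1356]
tool_rot: [0.707, 0.707, 0.001, 0.001]
force: [-4.2, 1.2, 16.3]
finger_gap: 0.243
gripper_force: 44.5
```

```bash
python3 - <<'E'
from h import *
d=snap('side');save(d,'s9.png');cv2.imwrite('pics/s9c.png',cv2.resize(cv2.cvtColor(d['image'],cv2.COLOR_RGB2BGR)[120:320,130:360],None,fx=3,fy=3)[:600,:690])
s=manip.sense();print(s['t'],s['force'],s['tcp_pos'])
E
```

```text
22.9 [-4.04681996  0.21335211 16.19376816] [0.59336225 0.04624102 0.13554069]
```

View pics/s9c.png

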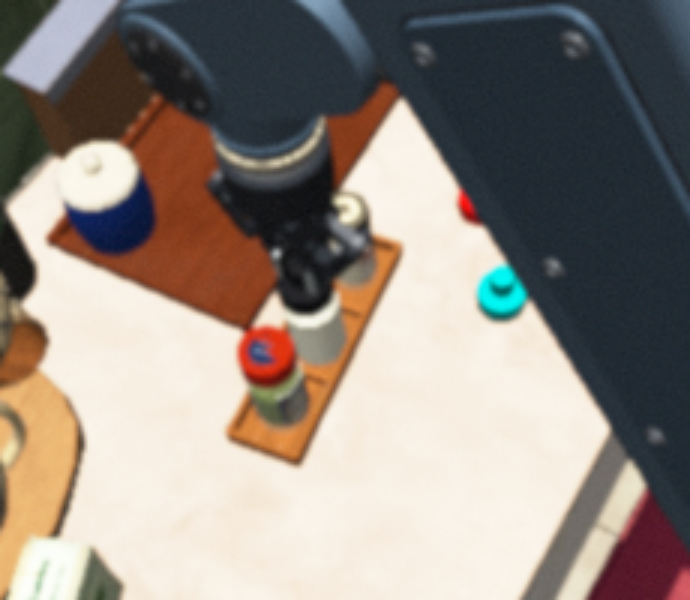

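The jar stands capped in the middle place at (318,320), with the red jar at (270,375) and the dark one at (352,230) still upright. The push is steady at 16 N with the cap fully down.

```bash
python3 -c "
from station import manip
print(manip.sign_off())"
```

```text
the job is handed in; nothing more can be done
None
```

The white jar stands on the cork mat in the rack's middle place, and the black cap is clicked on and was still held down with a steady 16 N or so when I handed the job in at about 23 s; both spice jars were still upright in the last picture, and I didn't check the pot again but never went near it.

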